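Turn the heat sink for the second scan pass and hold the probe boom at the mark

ROBOT

A 6-joint arm with a two-finger parallel gripper is mounted at the origin on a cart in front of the work surface, level with it; the furniture and walls round the work are solid. World frame = base frame: x ahead of the robot, y to its left, z up, the work surface at z = 0. Lengths are in m, angles in rad, forces in N, time in s.
With the tool pointing down it reaches from about 0.35 to 0.775 m from the base axis. Payload 5.5 kg.
Tool frame: the origin (TCP) lies between the finger pads; the fingertips stand 8 mm ahead of it and the grasp point (between the pads) lies 11 mm behind it; z points along the fingers, y is the line along which they close (so a half turn about z gives the same grasp; the last joint's range is limited). The gripper opens to 85 mm and grips with 20 to 120 N. Pads are 22 mm wide; open, the fingers measure 114 mm over their backs; the gripper's body (76 mm by 85 mm) begins 54 mm behind the grasp point. The pads swing forward as they close: fully open they stand 13 mm farther back than shut.
Start: joints at [1.007, 0.313, 0.046, 1.304, 0, 1.431], TCP at [0.236, 0.524, 0.2] pointing down, gripper open.
Joint ranges: [-2.76, 2.76], [-0.86, 1.69], [-1.03, 1.26], [-2.2, 2.34], [-1.47, 1.5], [-3.14, 3.14]. Speed limits (rad/s): [2.57, 2.57, 3.14, 3.14, 3.14, 3.14].

INTERFACE

Orientations are given as a unit quaternion [w, x, y, z].
In Python, from workcell import status, vision, job gives the robot as it stands. The module is installed in compiled form; this text tells all that it offers.
- The arm moves only by the tool apply_moves, never from a script. Its argument "moves" is one flat list of numbers, 6 for each row, row after row: the shift along the world's x, y, z in units of 25 mm (1.0 is 25 mm), then the turn, a rotation vector about the world's x, y, z in rad. In form: [x, y, z, rx, ry, rz, x, y, z, rx, ry, rz, ...]. A call has 1 to 20 rows; each row is the pose to reach, as a shift and turn from the pose commanded when the call began; what a row does not reach only later rows make up. A row lasts 1/12 s, in which the tool goes at most 41.7 mm and 7.16 degrees, less where a joint would pass 70% of its speed; a pose out of reach is approached as far as the arm can. A call with a gripper value outside its range is refused whole. "claw" is the opening in per cent of the stroke, from 0 (shut) to 100 (fully open), set as the call begins (left out, the last holds). The fingers move at their own pace and stop on an object; "newtons" is the grip in N (left out, the last holds). Time passes only in rows, so rows that repeat a pose let the fingers close. It gives the time, the measured TCP pose, the force, the opening and the grip force at its end, in the units of the state.
- status.get_state(): the state, without advancing time (a new reading comes with each control period).
- vision.read_camera(name): name is "scene" or "top" or "wrist"; returns a dict with "image" (400x640x3 uint8, blue, green, red), "camera_matrix" (3x3 intrinsics, pixels), "camera_from_world" (4x4, takes a point from world to camera coordinates). Camera axes: x right, y down, z forward; pixel columns grow to the right and rows downward; lengths in m; the calibration is good to about 2 mm. A picture is of the moment at which its call begins. There is no depth.
- job.hand_in(): hands the job in; it is judged then, once.
The state is a dict: "clock": time; "joint_pos": joint angles; "qvel": joint speeds; "tau": joint torques, N m; "tcp_pos": TCP position; "orientation": TCP orientation; "wrist_force": force on the tool from outside, world axes, zero at the start; "ft_torque": the same for the moment, N m; "finger_gap": finger opening in m; "grip_force": force on a finger pad.
Only numpy, scipy, OpenCV 4.12 (cv2) and the standard library are available. Lean on these libraries where they do the work, as an engineer would, in place of code of your own. Each camera call takes 0.05 s, during which the arm holds its last target. There are 200 camera calls.

TASK

The near-field scan along the heat sink's fins is done; for the second pass, turn the heat sink a quarter turn on the fixture's pad so that its fins run parallel to the aluminium fence, set it flush against the fence between the yellow lines, and let go of it. Then squeeze the red lock button on the boom's black grip head to release the telescoping boom, pull it out until its white pointer is in line with the red marker on the scale, and finish while still holding the grip head and its button squeezed there (the boom springs back if let go). Do not shift the red marker or the things standing around.

Things in the scene. Friction and masses are not known exactly. Their poses are not given: they have to be found in the camera images.
- fixture: Scan fixture fixed to the bench: grey base 8 mm thick. Origin on the bench under the boom's axis; x points to the fence side (away from the robot), y is the way the boom extends. Work pad: x -100..+30, y +75..+165 mm. Blue housing: y -240..-152 mm, top 75 mm above the bench. Scale rule along y: x -56..-36, y -120..+60 mm, top 18 mm above the bench.
- heat_sink_center (a point): Centre (half-way up) of the loose light-grey finned aluminium heat sink, 40 x 40 x 20 mm, 40 to 70 g, on the pad (top 8 mm above the bench), its face 52 to 66 mm in front of the fence. z up; its x axis runs along the fins. At the start the fins point roughly at the fence (at right angles to it).
- seat (a point): Where the heat sink's centre is when it is seated: flush against the fence, midway between the two yellow lines (60 mm apart). Axes as the fixture's. The fence's working face is 20 mm from here towards +x and looks to -x; the fence is 84 mm long, 10 mm thick, top 28 mm above the bench. The boom's axis is 37 mm above this point; at home its probe ends about 117 mm away towards -y.
- grip_head (a point): Middle of the black grip head on the boom, 55 mm above the bench; axes as the fixture's. The head is 26 x 24 x 24 mm (x, y, z) with the red lock button (16 mm round) on its -x face: 33.5 mm wide along x, 27 with the button in. Pinch both along x from above. Free beside it 25 mm, below it 37 mm. A latch bracket starts 29 mm away towards -y, the pointer's arm 24 mm away towards +y (out to -x).
- boom (a joint): Extension of the telescoping boom in m along the fixture's +y: 0 home, at most 0.15. A spring pulls it home with 3 to 5 N all along. The lock acts at home only: the boom can leave it only with the lock button pushed in, and springs back if let go.
- lock_button (a joint): Travel of the lock button in m towards the fixture's +x: 0 out, 0.0065 fully in; the lock is free from about 0.005. Its spring takes 3 N to start and about 6 N fully in, and pushes it out again.
- pointer_tip (a point): Lower end of the white pointer that the boom carries, 8 mm above the scale rule, 26 mm ahead (+y) of the middle of the grip head. Axes as the fixture's.
- red_marker (a point): Where the pointer's tip must come: over the middle of the red marker clip (6 mm wide along the scale, 4 mm high on the rule), at the height of the pointer's tip. The clip is a stiff slide on the rule, at another place each time, 105 to 140 mm from the pointer's home along +y. Axes as the fixture's.
- multimeter: Grey handheld multimeter 146 x 70 x 41 mm, loose bystander to the right; origin under its centre.
- kapton_roll: Amber tape roll 62 mm across, 12 mm high, loose bystander to the left; origin under its centre.
- masking_roll: Cream tape roll 85 mm across, 30 mm high, loose bystander to the left; origin under its centre.
- solder_flux: Small brown bottle 30 mm across, 73 mm high, loose bystander to the left; origin under its centre.
- usb_stick: Blue USB stick 18 x 50 x 8 mm, loose bystander to the right; origin under its centre.
Mind the look-alikes: they are no part of the job. There is more than one size of the part that bears heat_sink_center; the job needs the smaller.

How it is judged:
On the way, in this order (a step that is already met when the one before it is completed fails the run):
1. the heat sink, turned, stands flush against the fence and is let go, the boom still at home (x of heat_sink_center in the frame of seat between -0.004 and 0.004 m and y of heat_sink_center in the frame of seat between -0.012 and 0.012 m and z of heat_sink_center in the frame of seat between -0.003 and 0.003 m and angle between the x axis of heat_sink_center and the y axis of seat, either way round below 0.1 rad and angle between heat_sink_center's own z axis and vertical below 0.1 rad and contact force between the fingers and heat_sink below 0.1 N and value of joint boom below 0.005 m), for 0.2 s.
2. the lock button is pushed in (value of joint lock_button above 0.0045 m), for 0.1 s.
3. the boom has left its lock (value of joint boom above 0.02 m).
At the end, for the whole second after the job is handed in: Heat sink untouched on the pad, fins within 0.1 rad of parallel to the fence, face within 4 mm of it, within 12 mm of the seat's middle; pointer at rest within 4 mm of the red marker's middle; fingers still hold the grip head (over 2 N) with the lock button squeezed in (over 4.5 mm) (x of heat_sink_center in the frame of seat between -0.004 and 0.004 m and y of heat_sink_center in the frame of seat between -0.012 and 0.012 m and z of heat_sink_center in the frame of seat between -0.003 and 0.003 m and angle between the x axis of heat_sink_center and the y axis of seat, either way round below 0.1 rad and angle between heat_sink_center's own z axis and vertical below 0.1 rad and contact force between each of the arm, the fingers and heat_sink below 0.1 N and y of pointer_tip in the frame of red_marker between -0.004 and 0.004 m and velocity of joint boom between -0.005 and 0.005 m/s and contact force between the fingers and boom above 2 N and value of joint lock_button above 0.0045 m); the arm keeps its last pose, push and grip.
It fails at once if the red marker is shifted by more than 4 mm (distance of red_marker from where it was at the start of the episode above 0.004 m).
It fails at once if a bystander is moved by more than 20 mm (distance of any of multimeter, kapton_roll, masking_roll, solder_flux, usb_stick from where it was at the start of the episode above 0.02 m).
It also fails if it takes over 46 s, if anything falls off the work surface, if the arm or the gripper's body presses on something with over 40 N, if the wrist force passes 120 N, or if a joint passes its speed limit or range.

## Working session

There is one attempt and no reset: what is moved stays moved. The work goes in short steps, Python scripts to look and compute and a tool call to move; the robot and the scene stay as the last step left them, time stands still between calls to the robot, and variables do not carry over. Pictures are saved under pics/ and viewed, at most 15 in all, crops included, and the job is handed in when it is done.

Besides the shell and the picture viewer there is one more tool, called after "Call:" in YAML: its name, and indented under it one key for each argument. apply_moves: Moves the arm, as the interface text tells. Its arguments: {"type":"object","properties":{"moves":{"type":"array","items":{"type":"number"}},"claw":{"type":"number"},"newtons":{"type":"number"}},"required":["moves"]}

```bash
mkdir -p pics
cat > h.py <<'E'
import numpy as np, cv2
from workcell import status, vision, job
def cam(n):
    d=vision.read_camera(n); return d["image"].copy(),np.array(d["camera_matrix"]),np.array(d["camera_from_world"])
def ray(K,T,u,v):
    R,t=T[:3,:3],T[:3,3]; d=R.T@np.linalg.inv(K)@np.array([u,v,1.]); return -R.T@t,d
def onz(K,T,u,v,z):
    c,d=ray(K,T,u,v); return c+d*(z-c[2])/d[2]
def pix(K,T,p):
    q=K@(T[:3,:3]@np.array(p,float)+T[:3,3]); return q[:2]/q[2]
E
python3 - <<'E'
from h import *
for n in("scene","top"):
    i,K,T=cam(n); cv2.imwrite(f"pics/{n}0.png",i); np.savez(f"{n}0.npz",i=i,K=K,T=T); print(n,-T[:3,:3].T@T[:3,3],K[0,0],T[:3,:3].round(2).tolist())
s=status.get_state(); print(s)
E
```

```text
scene [-0.32492636 -0.88972035  0.93495812] 425.5912813400085 [[0.74, -0.68, -0.02], [-0.4, -0.41, -0.82], [0.54, 0.61, -0.57]]
top [0.28930852 0.02550938 1.5017536 ] 473.17982867526456 [[0.0, -1.0, -0.01], [-0.99, 0.0, -0.14], [0.14, 0.01, -0.99]]
{'clock': 0.1, 'joint_pos': array([1.00739420e+00, 3.13899301e-01, 4.50985986e-02, 1.30361586e+00,
       3.54982707e-05, 1.43123111e+00]), 'qvel': array([-0.0006629 , -0.00388264,  0.002898  ,  0.00116525, -0.00115083,
        0.00048327]), 'tau': array([ 3.07917835e-03, -4.81725919e+01,  2.99244136e+01,  1.27585113e-02,
       -9.72041289e-05, -1.13309895e-05]), 'tcp_pos': array([0.23618073, 0.52369811, 0.19891534]), 'orientation': array([-2.95579983e-04,  2.10335766e-01,  9.77628871e-01, -7.54477594e-04]), 'wrist_force': array([-0.25588555, -0.77922686, -0.4783538 ]), 'ft_torque': array([0.00888482, 0.03206036, 0.0610454 ]), 'grip_force': 0.0, 'finger_gap': 0.0854076300507033}
```

View pics/top0.png

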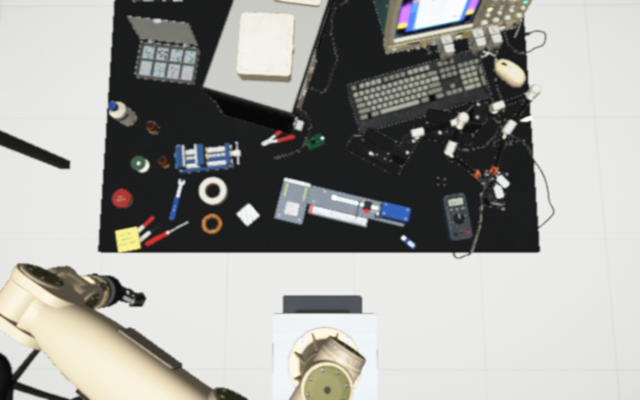

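View pics/scene0.png

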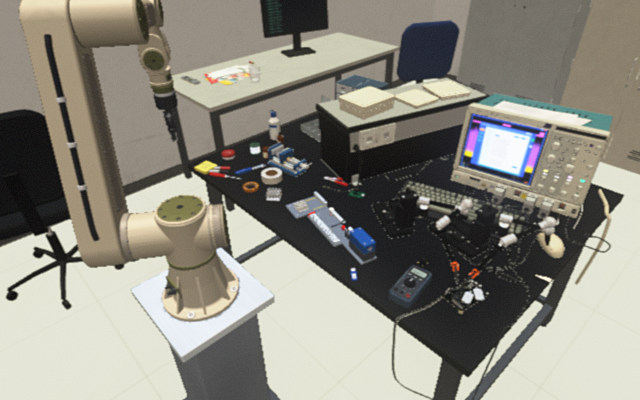

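The top view shows the fixture running from the pad at about (292,205) to the blue housing at (395,213). Two finned blocks could be the heat sink: one on the pad at (291,208), and a larger one on the bench at (248,214). The one on the pad fits the description, and I'll check it in a close crop.

Run:
```python
from h import *
d=np.load("top0.npz"); i,K,T=d["i"],d["K"],d["T"]
c=cv2.resize(i[170:240,232:422],None,fx=4.2,fy=4.2,interpolation=cv2.INTER_CUBIC); 
d2=np.load("scene0.npz"); c2=cv2.resize(d2["i"][180:270,260:390],None,fx=3,fy=3,interpolation=cv2.INTER_CUBIC)
out=np.zeros((c.shape[0]+c2.shape[0],800,3),np.uint8); out[:c.shape[0],:c.shape[1]]=c; out[c.shape[0]:,:c2.shape[1]]=c2
cv2.imwrite("pics/c1.png",out)
# rough: blue housing and red
hsv=cv2.cvtColor(i,cv2.COLOR_BGR2HSV)
def blobs(m,z,lab):
    n,l,s,ce=cv2.connectedComponentsWithStats(m)
    for k in range(1,n):
        if s[k,4]>3 and 270<ce[k,0]<420 and 165<ce[k,1]<260: print(lab,s[k],ce[k].round(1),onz(K,T,*ce[k],z).round(4))
blobs(cv2.inRange(hsv,(105,150,80),(125,255,255)),.075,"blue")
blobs(cv2.inRange(hsv,(0,150,80),(8,255,255))|cv2.inRange(hsv,(172,150,80),(180,255,255)),.02,"red")
blobs(cv2.inRange(hsv,(22,60,120),(35,255,255)),.01,"yel")
```

```text
blue [380 201  31  21 411] [395.3 211.4] [ 0.4613 -0.2162  0.075 ]
blue [404 238   6   6  13] [406.5 240.3] [ 0.3738 -0.2477  0.075 ]
red [364 208   5   4  13] [365.8 209.8] [ 0.4731 -0.1326  0.02  ]
```

View pics/c1.png

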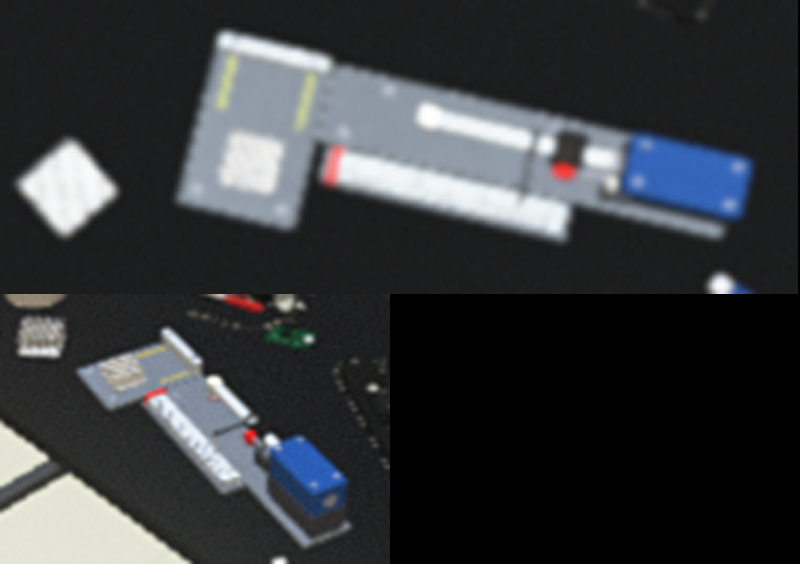

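The crop shows both finned blocks. The smaller one, with fins pointing at the fence, is on the pad (crop 250,162); the bigger one is off the pad (crop 67,188) and is a look-alike. The red clip is at the left end of the scale (crop 333,165), and the grip head is at (568,150) with its red button below. Next I'll fit the fixture pose from the corners.

Run:
```python
from h import *
from scipy.optimize import least_squares
d=np.load("top0.npz"); i,K,T=d["i"],d["K"],d["T"]
P=[((178,202),(-100,165,8)),((296,230),(-100,75,8)),((567,240),(-56,-120,18)),((345,183+3),(-56,60,18)) ,((332,147),(-36,60,18)),
((688.5,176),(0,-196,75)),((220,33),(30,162,28)),((330,58),(30,78,28))]
W=[(onz(K,T,p[0][0]/4.2+232-.4,p[0][1]/4.2+170-.4,p[1][2]/1000)[:2],np.array(p[1][:2])/1000) for p in P]
def f(q): 
    c,s=np.cos(q[2]),np.sin(q[2]); R=np.array([[c,-s],[s,c]])
    return np.concatenate([R@l+q[:2]-w for w,l in W])
r=least_squares(f,[.48,0,-.2],loss="soft_l1",f_scale=.003); q=r.x; print(q, np.degrees(q[2])); print((f(q).reshape(-1,2)*1000).round(1).tolist())
np.save("fix.npy",q)
c,s=np.cos(q[2]),np.sin(q[2]); R=np.array([[c,-s],[s,c]])
for n,u,v,z in(("sink",250,162,.028),("y1",228,82,.008),("y2",305,102,.008),("marker",334,165,.022),("head",568,150,.067),("button",564,172,.055)):
    w=onz(K,T,u/4.2+231.6,v/4.2+169.6,z); print(n,w.round(4),((w[:2]-q[:2])@R).round(4))
print("seat",R@[0,.12]+q[:2])
```

```text
[ 0.50715566 -0.02717332 -0.23917268] -13.703584971545315
[[-0.3, -0.9], [-0.4, 0.9], [4.6, 4.0], [6.6, 12.9], [-3.5, -1.6], [-0.3, -0.8], [-0.8, -2.7], [-1.4, -1.2]]
sink [0.4773 0.1025 0.028 ] [-0.0597  0.1189]
y1 [0.5413 0.1207 0.008 ] [-0.0018  0.1518]
y2 [0.5258 0.062  0.008 ] [-0.003  0.091]
marker [0.4758 0.0397 0.022 ] [-0.0464  0.0576]
head [ 0.481 -0.131  0.067] [-0.0008 -0.1071]
button [ 0.4664 -0.1291  0.055 ] [-0.0155 -0.1087]
seat [0.53558353 0.0894108 ]
```

The fixture fit agrees with the given sizes: the seat is about (0.536,0.091), the heat sink is 60 mm in front of the fence, and the marker is about 138 mm from the pointer's home. I'll go above the heat sink and look with the wrist camera.

Call:
apply_moves:
  moves: [4.8,-8.4,0,0,0,-0.69,9.64,-16.84,0,0,0,-1.386,9.64,-16.84,0,0,0,-1.386,9.64,-16.84,0,0,0,-1.386,9.64,-16.84,0,0,0,-1.386,9.64,-16.84,0,0,0,-1.386,9.64,-16.84,0,0,0,-1.386,9.64,-16.84,0,0,0,-1.386,9.64,-16.84,0,0,0,-1.386,9.64,-16.84,0,0,0,-1.386,9.64,-16.84,0,0,0,-1.386,9.64,-16.84,0,0,0,-1.386,9.64,-16.84,0,0,0,-1.386,9.64,-16.84,0,0,0,-1.386,9.64,-16.84,0,0,0,-1.386,9.64,-16.84,0,0,0,-1.386,9.64,-16.84,0,0,0,-1.386]
  claw: 100

```text
clock: 1.52
tcp_pos: [0.4768, 0.1043, 0.1997]
orientation: [-0.0, 0.786, 0.619, -0.0]
wrist_force: [-0.0, -0.5, -0.9]
finger_gap: 0.0854
grip_force: 0.0
```

Run:
```python
from h import *
i,K,T=cam("wrist"); cv2.imwrite("pics/w1.png",i); np.savez("w1.npz",i=i,K=K,T=T)
s=status.get_state(); print(s["clock"],s["tcp_pos"],s["orientation"],s["joint_pos"].round(2)); print(-T[:3,:3].T@T[:3,3],K[0,0],T[:3,:3].round(3).tolist())
```

```text
1.5667 [0.47690578 0.10428811 0.19978039] [-1.95378857e-05  7.85667599e-01  6.18648869e-01  2.61025155e-05] [ 0.05  0.15 -0.17  1.26  0.    1.86]
[0.49403738 0.17966916 0.37317844] 341.4154415722832 [[0.972, -0.235, -0.0], [-0.224, -0.927, 0.302], [-0.071, -0.294, -0.953]]
```

View pics/w1.png

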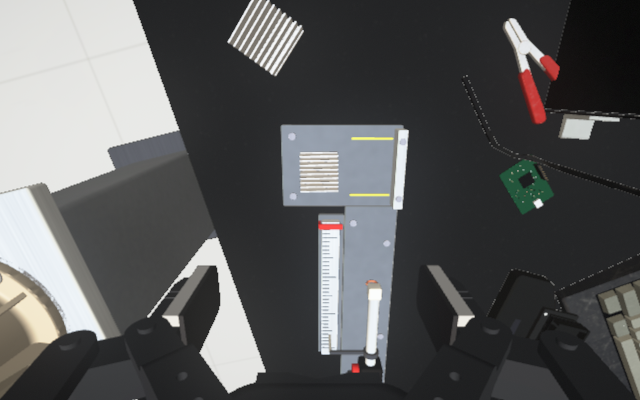

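The wrist view shows the heat sink at about (319,172) with fins running along image x. The yellow lines are at v=138 and v=195, the fence near u=400, and the red marker at (330,226). I'll measure these.

Run:
```python
from h import *
d=np.load("w1.npz"); i,K,T=d["i"],d["K"],d["T"]; q=np.load("fix.npy")
hsv=cv2.cvtColor(i,cv2.COLOR_BGR2HSV)
def rep(n,u,v,z):
    c,s=np.cos(q[2]),np.sin(q[2]); R=np.array([[c,-s],[s,c]]); w=onz(K,T,u,v,z); print(n,np.round([u,v],1),w.round(4),((w[:2]-q[:2])@R).round(4)); return w
def big(m,lab,z,box,ku=1,amin=15):
    x0,y0,x1,y1=box; mm=np.zeros_like(m); mm[y0:y1,x0:x1]=m[y0:y1,x0:x1]
    if ku>1: mm=cv2.morphologyEx(mm,cv2.MORPH_CLOSE,np.ones((ku,ku)))
    for c in cv2.findContours(mm,0,1)[0]:
        if cv2.contourArea(c)<amin: continue
        r=cv2.minAreaRect(c); b=cv2.boxPoints(r); w=[onz(K,T,*p,z)[:2] for p in b]
        rep(lab,*r[0],z); e=[w[1]-w[0],w[2]-w[1]]
        print("   sizes",[round(np.linalg.norm(x)*1000,1) for x in e],"ang",[np.degrees(np.arctan2(x[1],x[0])).round(1) for x in e])
big(cv2.inRange(hsv,(22,80,120),(35,255,255)),"yel",.008,(340,130,400,205))
big(cv2.inRange(hsv,(0,150,80),(8,255,255))|cv2.inRange(hsv,(172,150,80),(180,255,255)),"mark",.022,(310,215,350,240))
lo=cv2.inRange(hsv,(0,0,0),(179,255,255))
b=i[:,:,0].astype(int)-i[:,:,2]; 
sm=((b<8)&(i.max(2)>100)).astype(np.uint8)*255
big(sm,"sink",.028,(290,140,347,200),7,300)
big(cv2.inRange(hsv,(0,0,190),(179,60,255)),"fence",.028,(385,120,415,215),3,200)
# base corners dark/grey
g=cv2.inRange(i,(60,60,60),(255,255,255)); big(g,"padlike",.008,(270,115,393,207),5,2000)
```

```text
yel [369.  194.5] [0.5244 0.0633 0.008 ] [-0.0047  0.092 ]
   sizes [np.float64(42.3), np.float64(1.2)] ang [np.float64(-13.6), np.float64(-100.0)]
yel [371.5 138. ] [0.5389 0.1238 0.008 ] [-0.005   0.1542]
   sizes [np.float64(43.4), np.float64(2.1)] ang [np.float64(-13.6), np.float64(-99.8)]
mark [329.5 225. ] [0.4743 0.0436 0.022 ] [-0.0487  0.0609]
   sizes [np.float64(25.3), np.float64(7.1)] ang [np.float64(-13.6), np.float64(-102.4)]
sink [318.9 171.5] [0.4773 0.106  0.028 ] [-0.0606  0.1223]
   sizes [np.float64(39.3), np.float64(42.1)] ang [np.float64(-11.9), np.float64(-100.9)]
fence [399.9 169.5] [0.5587 0.0885 0.028 ] [0.0227 0.1246]
   sizes [np.float64(83.3), np.float64(9.5)] ang [np.float64(76.0), np.float64(-17.9)]
padlike [336. 165.] [0.496  0.1044 0.008 ] [-0.042   0.1252]
   sizes [np.float64(117.1), np.float64(90.4)] ang [np.float64(-13.6), np.float64(-99.8)]
```

The measurements agree, and the TCP is already centred over the sink (58 mm to go to the fence). I'll descend, then close.

Call:
apply_moves:
  moves: [0,0,-1.6,0,0,0,0,0,-3.2,0,0,0,0,0,-4.8,0,0,0,0,0,-6,0,0,0,0,0,-6.8,0,0,0,0,0,-7.2,0,0,0,0,0,-7.36,0,0,0,0,0,-7.36,0,0,0,0,0,-7.36,0,0,0]
  claw: 72
  newtons: 25

```text
clock: 2.32
tcp_pos: [0.4786, 0.1035, 0.0169]
orientation: [0.001, 0.786, 0.618, 0.001]
wrist_force: [0.5, 0.2, 1.1]
finger_gap: 0.0613
grip_force: 0.0
```

Call:
apply_moves:
  moves: [0,0,0,0,0,0,0,0,0,0,0,0,0,0,0,0,0,0,0,0,0,0,0,0,0,0,0,0,0,0,0,0,0,0,0,0,0,0,0,0,0,0,0,0,0,0,0,0]
  claw: 30
  newtons: 25

```text
clock: 2.98
tcp_pos: [0.4774, 0.1031, 0.0157]
orientation: [-0.0, 0.786, 0.618, -0.0]
wrist_force: [0.0, -0.1, -0.4]
finger_gap: 0.0256
grip_force: 0.0
```

Run:
```python
from h import *
i,K,T=cam("wrist"); cv2.imwrite("pics/w2.png",i); np.savez("w2.npz",i=i,K=K,T=T)
s=status.get_state(); print(s["clock"],s["tcp_pos"],s["finger_gap"],s["grip_force"],pix(K,T,s["tcp_pos"]),pix(K,T,[.4773,.1045,.028]))
```

```text
3.0333 [0.47741759 0.10311667 0.01566986] 0.02550693930364275 0.0 [319.55594062 241.36588078] [318.81867628 248.79540918]
```

View pics/w2.png

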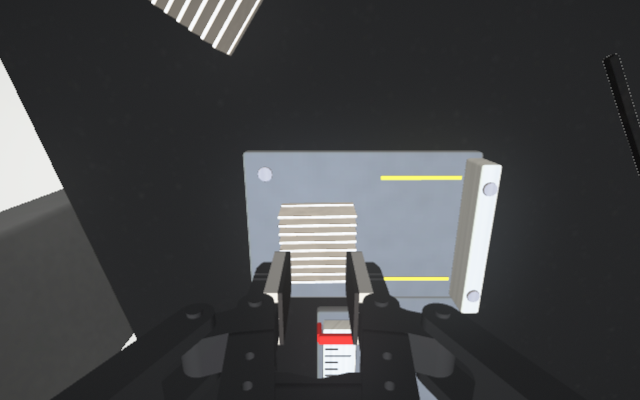

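The fingers closed to 25 mm without touching the sink. The image shows their tips (v≈252) overlapping the sink's lower edge, so they seem to be above it. I'll check the tip height from the scene view.

Run:
```python
from h import *
d=np.load("w2.npz"); K,T=d["K"],d["T"]; a=np.radians(-13.6); ex=np.array([np.cos(a),np.sin(a),0]); ey=np.array([-ex[1],ex[0],0]); t=np.array([.4774,.1031,.0157])
for dy in(-.03,-.02,-.011,0,.011):
    print(dy,[(round(z,3),*pix(K,T,t+ex*(-.0128)+ey*dy+[0,0,z-.0157]).round(0)) for z in(.008,.02,.03,.04,.05)])
i,K,T=cam("scene"); u,v=pix(K,T,t); print(u,v, pix(K,T,t+[0,0,.03])); x,y=int(u),int(v)
c=cv2.resize(i[y-55:y+45,x-60:x+60],None,fx=5,fy=5,interpolation=cv2.INTER_CUBIC); cv2.imwrite("pics/s2.png",c); print(x-60,y-55)
```

```text
-0.03 [(0.008, np.float64(298.0), np.float64(282.0)), (0.02, np.float64(297.0), np.float64(293.0)), (0.03, np.float64(296.0), np.float64(303.0)), (0.04, np.float64(295.0), np.float64(315.0)), (0.05, np.float64(293.0), np.float64(328.0))]
-0.02 [(0.008, np.float64(298.0), np.float64(267.0)), (0.02, np.float64(297.0), np.float64(278.0)), (0.03, np.float64(296.0), np.float64(287.0)), (0.04, np.float64(294.0), np.float64(298.0)), (0.05, np.float64(293.0), np.float64(310.0))]
-0.011 [(0.008, np.float64(298.0), np.float64(253.0)), (0.02, np.float64(296.0), np.float64(263.0)), (0.03, np.float64(295.0), np.float64(272.0)), (0.04, np.float64(294.0), np.float64(282.0)), (0.05, np.float64(292.0), np.float64(293.0))]
0 [(0.008, np.float64(297.0), np.float64(236.0)), (0.02, np.float64(296.0), np.float64(245.0)), (0.03, np.float64(295.0), np.float64(253.0)), (0.04, np.float64(293.0), np.float64(262.0)), (0.05, np.float64(292.0), np.float64(272.0))]
0.011 [(0.008, np.float64(297.0), np.float64(218.0)), (0.02, np.float64(295.0), np.float64(226.0)), (0.03, np.float64(294.0), np.float64(233.0)), (0.04, np.float64(293.0), np.float64(241.0)), (0.05, np.float64(291.0), np.float64(250.0))]
301.16535365081734 205.98238633171823 [300.81376865 199.32633336]
241 150
```

View pics/s2.png

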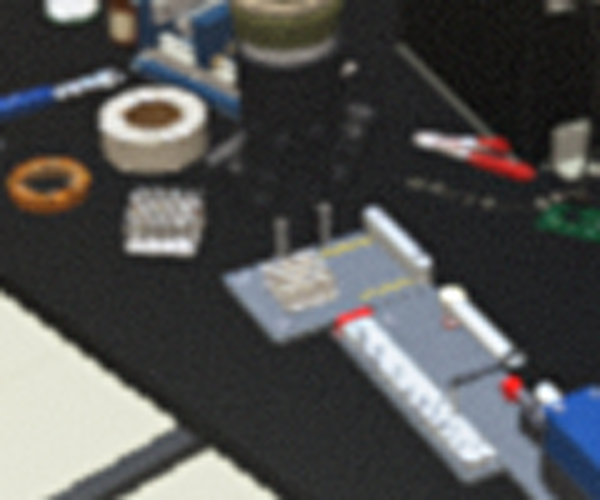

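Both views put the fingertips near z≈0.05 while the TCP reads 0.016, so the tips stand about 35–40 mm higher than stated. The sink is untouched and centred between them. I'll open and descend in small steps, watching the force.

Call:
apply_moves:
  moves: [0,0,0,0,0,0,0,0,0,0,0,0,0,0,0,0,0,0,0,0,0,0,0,0,0,0,0,0,0,0,0,0,0,0,0,0,0,0,-0.3,0,0,0,0,0,-0.6,0,0,0,0,0,-0.9,0,0,0,0,0,-1.1,0,0,0,0,0,-1.1,0,0,0]
  claw: 72
  newtons: 25

```text
clock: 4.0
tcp_pos: [0.476, 0.1031, -0.0135]
orientation: [-0.001, 0.786, 0.618, -0.001]
wrist_force: [-0.3, -0.4, -0.4]
finger_gap: 0.0613
grip_force: 0.0
```

Run:
```python
from h import *
i,K,T=cam("wrist"); s=status.get_state(); print(s["clock"],s["tcp_pos"],s["wrist_force"],s["finger_gap"],-T[:3,:3].T@T[:3,3])
i2,K2,T2=cam("scene"); c=cv2.resize(i2[160:230,251:351],(500,350),interpolation=cv2.INTER_CUBIC)
cv2.imwrite("pics/w3.png",np.hstack([i[150:350,220:420].repeat(1,0),np.zeros((200,1,3),np.uint8)]) if 0 else np.vstack([cv2.resize(i[150:320,195:445],(500,340)) ,cv2.resize(c,(357,250))[:, :357].copy() if 0 else cv2.copyMakeBorder(cv2.resize(c,(357,250)),0,0,0,143,cv2.BORDER_CONSTANT)]))
```

```text
4.05 [ 0.47642797  0.10309651 -0.01286184] [-0.11514235 -0.38685865 -0.13819474] 0.06141688340833726 [0.49388715 0.1784602  0.15990291]
```

View pics/w3.png

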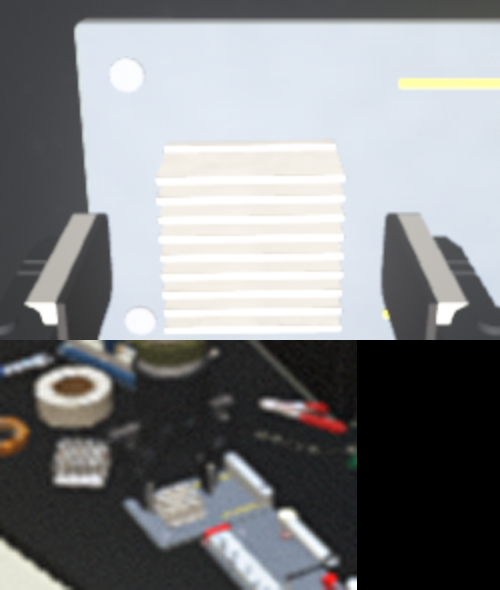

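Now the tip height is about 0.025 (TCP+0.038), with the sink centred between the fingers. I'll go 11 mm lower and grip.

Call:
apply_moves:
  moves: [0,0,-0.2,0,0,0,0,0,-0.42,0,0,0,0,0,-0.42,0,0,0,0,0,-0.42,0,0,0]

```text
clock: 4.43
tcp_pos: [0.4771, 0.1032, -0.0226]
orientation: [-0.0, 0.786, 0.618, -0.0]
wrist_force: [0.0, -0.5, -0.5]
finger_gap: 0.0614
grip_force: 0.0
```

Call:
apply_moves:
  moves: [0,0,0,0,0,0,0,0,0,0,0,0,0,0,0,0,0,0,0,0,0,0,0,0,0,0,0,0,0,0,0,0,0,0,0,0,0,0,0,0,0,0,0,0,0,0,0,0]
  claw: 25
  newtons: 25

```text
clock: 5.1
tcp_pos: [0.4778, 0.1032, -0.022]
orientation: [0.0, 0.786, 0.618, 0.0]
wrist_force: [-0.5, -0.3, 3.1]
finger_gap: 0.0394
grip_force: 26.0
```

Gripped: 39.4 mm gap, 26 N. I'll lift, turn +90°, and carry it to about 6 mm short of the fence.

Call:
apply_moves:
  moves: [0,0,0.8,0,0,0,0,0,1.6,0,0,0,0,0,1.8,0,0,0.1,0.2,0,1.8,0,0,0.22,0.4,-0.1,1.8,0,0,0.34,0.6,-0.1,1.8,0,0,0.46,0.8,-0.15,1.8,0,0,0.58,1.0,-0.2,1.8,0,0,0.7,1.2,-0.2,1.8,0,0,0.82,1.4,-0.25,1.8,0,0,0.94,1.6,-0.3,1.8,0,0,1.06,1.8,-0.3,1.8,0,0,1.18,2.0,-0.35,1.8,0,0,1.3,2.07,-0.37,1.8,0,0,1.42,2.07,-0.37,1.8,0,0,1.52,2.07,-0.37,1.8,0,0,1.571,2.07,-0.37,1.8,0,0,1.571,2.07,-0.37,1.8,0,0,1.571]

```text
clock: 6.6
tcp_pos: [0.5288, 0.0939, 0.0223]
orientation: [-0.0, 0.12, 0.993, -0.0]
wrist_force: [-0.1, 0.2, 0.1]
finger_gap: 0.0395
grip_force: 25.5
```

Run:
```python
from h import *
i,K,T=cam("wrist"); np.savez("w4.npz",i=i,K=K,T=T); s=status.get_state(); print(s["clock"],s["tcp_pos"],s["orientation"],s["wrist_force"],s["finger_gap"],s["grip_force"])
q=s["orientation"]; print("yaw y", np.degrees(np.arctan2(q[2]**2-q[1]**2,2*q[1]*q[2])))
i2=cam("scene")[0]; cv2.imwrite("pics/w4.png",np.hstack([cv2.resize(i,(480,300)),cv2.resize(i2[160:235,261:341],(320,300),interpolation=cv2.INTER_CUBIC)]))
```

```text
6.65 [0.52885221 0.09389356 0.02238191] [-3.66615378e-04  1.19901432e-01  9.92785733e-01 -2.61935480e-05] [-0.66869695  0.07551683 -1.52025639] 0.03964295238766782 25.502527942880988
yaw y 76.2271710972865
```

View pics/w4.png

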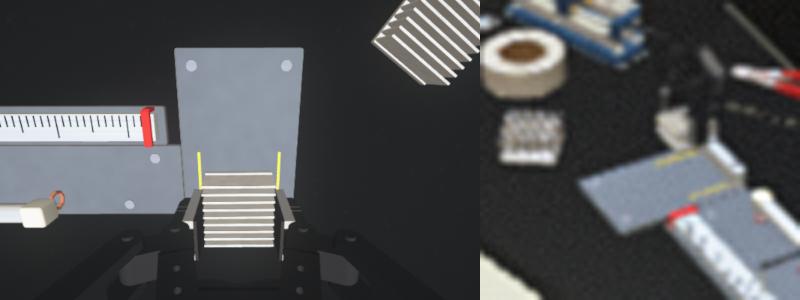

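The heat sink is held level and centred between the yellow lines. I'll lower it onto the pad.

Call:
apply_moves:
  moves: [0,0,-0.8,0,0,0,0,0,-1.4,0,0,0,0,0,-1.6,0,0,0,0,0,-1.74,0,0,0,0,0,-1.76,0,0,0,0,0,-1.76,0,0,0,0,0,-1.76,0,0,0]

```text
clock: 7.28
tcp_pos: [0.5299, 0.0939, -0.0206]
orientation: [0.001, 0.119, 0.993, 0.0]
wrist_force: [0.6, -0.1, 0.0]
finger_gap: 0.0393
grip_force: 25.6
```

Call:
apply_moves:
  moves: [0.04,-0.01,0,0,0,0,0.08,-0.02,0,0,0,0,0.12,-0.03,0,0,0,0,0.16,-0.04,0,0,0,0,0.16,-0.04,0,0,0,0,0.16,-0.04,0,0,0,0]

```text
clock: 7.78
tcp_pos: [0.5334, 0.0929, -0.0212]
orientation: [0.0, 0.119, 0.993, 0.0]
wrist_force: [-0.0, -0.8, -1.2]
finger_gap: 0.0394
grip_force: 25.6
```

Moved 4 mm with no contact yet, so I'll continue in small steps.

Call:
apply_moves:
  moves: [0.04,-0.01,0,0,0,0,0.08,-0.02,0,0,0,0,0.08,-0.02,0,0,0,0]

```text
clock: 8.03
tcp_pos: [0.5355, 0.0924, -0.0213]
orientation: [0.0, 0.119, 0.993, 0.0]
wrist_force: [0.3, 0.4, -1.0]
finger_gap: 0.0393
grip_force: 25.6
```

Call:
apply_moves:
  moves: [0.04,-0.01,0,0,0,0,0.08,-0.02,0,0,0,0,0.08,-0.02,0,0,0,0]

```text
clock: 8.28
tcp_pos: [0.5354, 0.0923, -0.0217]
orientation: [-0.002, 0.119, 0.993, 0.0]
wrist_force: [-5.2, 1.6, 2.6]
finger_gap: 0.0394
grip_force: 25.8
```

Call:
apply_moves:
  moves: [0.04,-0.01,0,0,0,0,0.08,-0.02,0,0,0,0,0.08,-0.02,0,0,0,0]

```text
clock: 8.53
tcp_pos: [0.5353, 0.0923, -0.0219]
orientation: [-0.003, 0.119, 0.993, 0.0]
wrist_force: [-9.1, 3.5, 6.2]
finger_gap: 0.0394
grip_force: 26.1
```

It is against the fence (9 N). I'll ease off a little, release, and lift straight up.

Call:
apply_moves:
  moves: [-0.12,0.03,0,0,0,0,-0.12,0.03,0,0,0,0]

```text
clock: 8.7
tcp_pos: [0.5355, 0.0923, -0.0215]
orientation: [-0.0, 0.119, 0.993, -0.0]
wrist_force: [-3.0, 1.4, -0.1]
finger_gap: 0.0393
grip_force: 25.6
```

Call:
apply_moves:
  moves: [0,0,0,0,0,0,0,0,0,0,0,0,0,0,0,0,0,0,0,0,0,0,0,0,0,0,0,0,0,0,0,0,0,0,0,0]
  claw: 75

```text
clock: 9.2
tcp_pos: [0.5365, 0.0921, -0.0212]
orientation: [0.0, 0.119, 0.993, 0.0]
wrist_force: [0.8, 0.2, -1.4]
finger_gap: 0.064
grip_force: 0.0
```

Call:
apply_moves:
  moves: [0,0,0.4,0,0,0,0,0,1.2,0,0,0,0,0,2.4,0,0,0,0,0,3.6,0,0,0,-1,0,4.8,0,0,0,-2,0,5,0,0,0,-3,0,5,0,0,0,-3,0,5,0,0,0]

```text
clock: 9.87
tcp_pos: [0.4566, 0.0924, 0.1049]
orientation: [-0.001, 0.119, 0.993, -0.0]
wrist_force: [-1.4, 0.1, 0.1]
finger_gap: 0.0641
grip_force: 0.0
```

Run:
```python
from h import *
i,K,T=cam("wrist"); np.savez("w5.npz",i=i,K=K,T=T); s=status.get_state(); print(s["clock"],s["tcp_pos"],s["orientation"],s["joint_pos"].round(2))
cv2.imwrite("pics/w5.png",i)
```

```text
9.9167 [0.45916985 0.09231724 0.1048216 ] [1.46602861e-05 1.18883933e-01 9.92908157e-01 4.62679341e-05] [ 0.03  0.16 -0.39  1.02  0.    0.27]
```

View pics/w5.png

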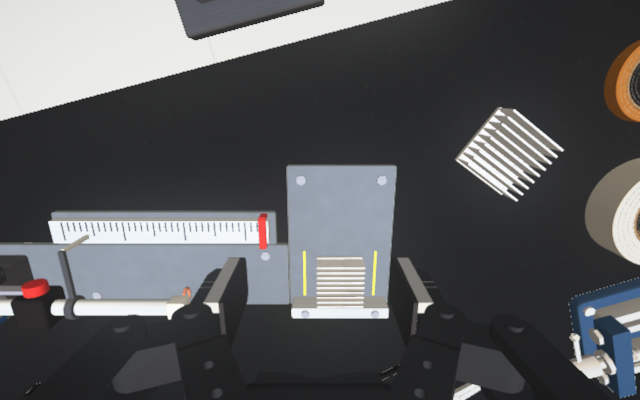

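The heat sink sits flush against the fence and centred: the yellow lines are at u=305 and u=375, the sink at u≈341. Next I'll go above the grip head, turning back −90°, with the fingers set to 46 mm.

Call:
apply_moves:
  moves: [0,-0.8,0,0,0,-0.12,0.1,-1.6,0,0,0,-0.24,0.2,-2.4,0,0,0,-0.36,0.3,-3.2,0,0,0,-0.48,0.4,-4.0,0,0,0,-0.6,0.5,-4.8,0,0,0,-0.72,0.6,-5.6,0,0,0,-0.84,0.7,-6.4,0,0,0,-0.96,0.8,-7.2,0,0,0,-1.08,0.9,-8,0,0,0,-1.2,0.9,-8.6,0,0,0,-1.32,0.9,-8.9,0,0,0,-1.44,0.9,-8.9,0,0,0,-1.54,0.9,-8.9,0,0,0,-1.571,0.9,-8.9,0,0,0,-1.571,0.9,-8.9,0,0,0,-1.571,0.9,-8.9,0,0,0,-1.571]
  claw: 54

```text
clock: 11.33
tcp_pos: [0.4842, -0.1305, 0.1038]
orientation: [0.0, 0.786, 0.618, 0.0]
wrist_force: [0.4, -0.3, 0.1]
finger_gap: 0.0461
grip_force: 0.0
```

Run:
```python
from h import *
i,K,T=cam("wrist"); np.savez("w6.npz",i=i,K=K,T=T); s=status.get_state(); q=s["orientation"]; print(s["clock"],s["tcp_pos"],s["finger_gap"],np.degrees(np.arctan2(q[2]**2-q[1]**2,2*q[1]*q[2])))
cv2.imwrite("pics/w6.png",i); print(-T[:3,:3].T@T[:3,3])
```

```text
11.3833 [ 0.48406719 -0.13038037  0.10379822] 0.046178647997143926 -13.634622098367315
[ 0.50140369 -0.05507685  0.27726512]
```

View pics/w6.png

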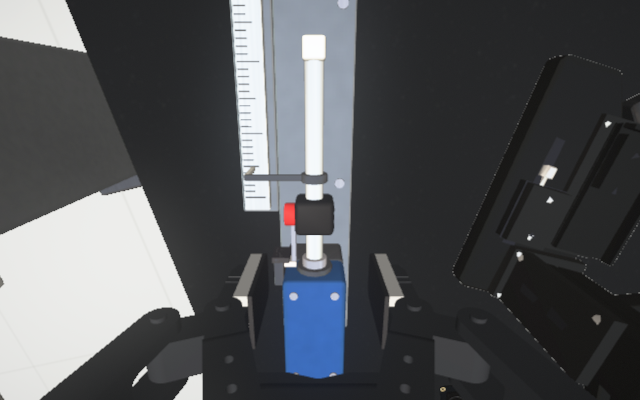

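Wrist view: the grip head is at (315,215) with the red button at (290,214), and the pointer's arm runs to its tip near (249,172). The head lies about 30 mm ahead (+y) of the TCP estimate's pixel, so I'll compute it.

Run:
```python
from h import *
d=np.load("w6.npz"); i,K,T=d["i"],d["K"],d["T"]; t=np.array([.4841,-.1304]); a=np.radians(-13.65); R=np.array([[np.cos(a),-np.sin(a)],[np.sin(a),np.cos(a)]])
hsv=cv2.cvtColor(i,cv2.COLOR_BGR2HSV)
g=i.max(2); 
print("row215",[int(x) for x in g[205,285:345]]); print("col315",[int(x) for x in g[185:245,325]])
red=cv2.inRange(hsv,(0,150,80),(8,255,255))|cv2.inRange(hsv,(172,150,80),(180,255,255)); red[:, :270]=0; red[:,310:]=0
x,y,w,h=cv2.boundingRect(red); print("red",x,y,w,h)
for n,u,v,z in(("headC",315.5,214,.067),("headtop-front",315,195,.067),("headtop-back",315,234,.067),("btn",x+w/2,y+h/2,.055),("tip",249,171,.026),("probe",314,47,.06)):
    p=onz(K,T,u,v,z); print(n,p.round(4),"rel tool fix axes mm",((p[:2]-t)@R*1000).round(1))
d=np.load("w5.npz"); K5,T5=d["K"],d["T"]; 
for n,u,v,z in(("mark5",263,232,.022),("tip5",88,238,.026),("btn5",35,288,.055)): print(n,onz(K5,T5,u,v,z).round(4))
```

```text
row215 [229, 230, 229, 228, 227, 225, 224, 222, 221, 159, 57, 58, 63, 65, 65, 65, 65, 65, 65, 65, 65, 65, 65, 65, 64, 65, 65, 65, 65, 64, 64, 63, 64, 63, 63, 62, 63, 62, 62, 61, 61, 61, 60, 61, 60, 58, 54, 49, 70, 147, 180, 179, 179, 178, 178, 177, 177, 177, 176, 176]
col315 [177, 178, 177, 178, 178, 178, 177, 177, 137, 75, 47, 47, 48, 47, 47, 47, 48, 51, 54, 57, 61, 65, 68, 68, 68, 67, 68, 67, 67, 65, 66, 66, 66, 65, 65, 65, 65, 64, 64, 63, 63, 63, 62, 62, 62, 61, 60, 61, 57, 53, 147, 177, 178, 177, 178, 178, 178, 178, 130, 75]
red 284 204 11 21
headC [ 0.4825 -0.127   0.067 ] rel tool fix axes mm [-2.4  3. ]
headtop-front [ 0.4852 -0.1143  0.067 ] rel tool fix axes mm [-2.7 15.9]
headtop-back [ 0.4788 -0.1406  0.067 ] rel tool fix axes mm [ -2.8 -11.2]
btn [ 0.4639 -0.1272  0.055 ] rel tool fix axes mm [-20.4  -1.7]
tip [ 0.4384 -0.096   0.026 ] rel tool fix axes mm [-52.5  22.6]
probe [ 0.5055 -0.0289  0.06  ] rel tool fix axes mm [ -3.1 103.7]
mark5 [0.4729 0.0426 0.022 ]
tip5 [ 0.4433 -0.0941  0.026 ]
btn5 [ 0.4641 -0.1264  0.055 ]
```

Head centre relative to the TCP is about (−2.7, −1.5) mm. I'll centre and descend around it.

Call:
apply_moves:
  moves: [-0.18,-0.02,0,0,0,0,-0.18,-0.02,-0.8,0,0,0,-0.18,-0.02,-1.6,0,0,0,-0.18,-0.02,-2.0,0,0,0,-0.18,-0.02,-2.4,0,0,0,-0.18,-0.02,-2.4,0,0,0]

```text
clock: 11.88
tcp_pos: [0.4778, -0.1302, 0.042]
orientation: [-0.001, 0.786, 0.618, -0.001]
wrist_force: [0.4, 0.9, -0.2]
finger_gap: 0.0466
grip_force: 0.0
```

Run:
```python
from h import *
i,K,T=cam("wrist"); s=status.get_state(); print(s["clock"],s["tcp_pos"],s["wrist_force"])
cv2.imwrite("pics/w7.png",cv2.resize(i[160:360,190:450],(780,600)))
```

```text
11.9333 [ 0.47843559 -0.13047133  0.04304292] [0.66246694 0.45662185 0.26357015]
```

View pics/w7.png

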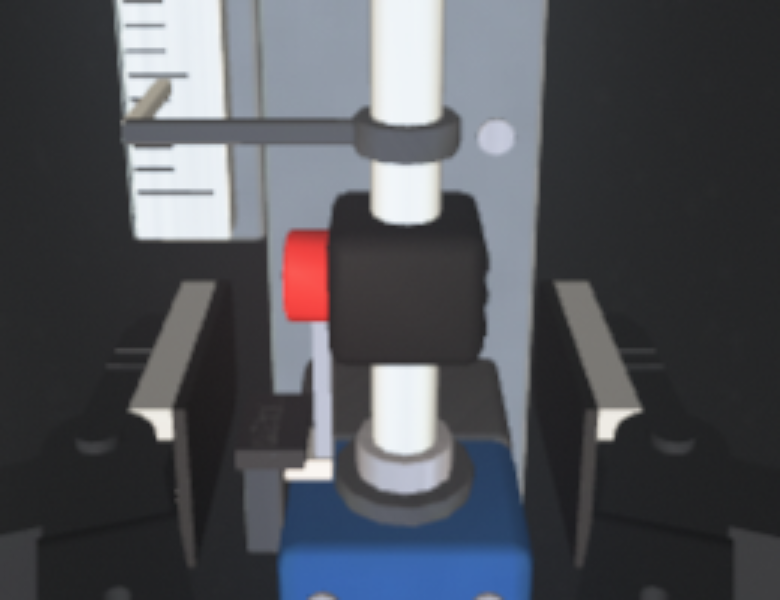

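The fingers straddle the head plus button symmetrically: midpoint u=386 for both in the crop. I'll descend the rest of the way.

Call:
apply_moves:
  moves: [0,0,-0.5,0,0,0,0,0,-1.0,0,0,0,0,0,-1.4,0,0,0,0,0,-1.8,0,0,0,0,0,-1.8,0,0,0,0,0,-1.8,0,0,0]

```text
clock: 12.43
tcp_pos: [0.4789, -0.1307, -0.0015]
orientation: [-0.0, 0.786, 0.618, -0.0]
wrist_force: [-0.0, -0.3, 0.4]
finger_gap: 0.046
grip_force: 0.0
```

Run:
```python
from h import *
i,K,T=cam("wrist"); np.savez("w8.npz",i=i,K=K,T=T); s=status.get_state(); print(s["clock"],s["tcp_pos"],s["wrist_force"],s["finger_gap"])
hsv=cv2.cvtColor(i,cv2.COLOR_BGR2HSV); red=cv2.inRange(hsv,(0,150,60),(8,255,255))|cv2.inRange(hsv,(172,150,60),(180,255,255)); red[:,:260]=0;red[:,320:]=0
x,y,w,h=cv2.boundingRect(red); p=onz(K,T,x+w/2,y+h/2,.055); a=np.radians(-13.65); R=np.array([[np.cos(a),-np.sin(a)],[np.sin(a),np.cos(a)]])
print(x,y,w,h,p.round(4),((p[:2]-s["tcp_pos"][:2])@R*1000).round(1))
```

```text
12.4833 [ 0.47940405 -0.13089808 -0.00103994] [-0.49244332  0.57270327  0.02910883] 0.046154707239670426
270 279 21 41 [ 0.4637 -0.1268  0.055 ] [-16.2   0.3]
```

Button aligned within a millimetre. Squeezing.

Call:
apply_moves:
  moves: [0,0,0,0,0,0,0,0,0,0,0,0,0,0,0,0,0,0,0,0,0,0,0,0,0,0,0,0,0,0,0,0,0,0,0,0,0,0,0,0,0,0,0,0,0,0,0,0]
  claw: 15
  newtons: 45

```text
clock: 13.15
tcp_pos: [0.481, -0.1314, -0.0003]
orientation: [0.001, 0.786, 0.618, 0.001]
wrist_force: [5.1, -0.1, 5.5]
finger_gap: 0.0261
grip_force: 49.9
```

The button is in (gap 26 mm) and the head is held. I'll pull 110 mm along the boom, then measure the remainder.

Call:
apply_moves:
  moves: [0.03,0.12,0,0,0,0,0.09,0.37,0,0,0,0,0.18,0.74,0,0,0,0,0.28,1.15,0,0,0,0,0.38,1.56,0,0,0,0,0.48,1.98,0,0,0,0,0.58,2.39,0,0,0,0,0.68,2.8,0,0,0,0,0.78,3.21,0,0,0,0,0.87,3.58,0,0,0,0,0.95,3.91,0,0,0,0,1.01,4.16,0,0,0,0,1.04,4.28,0,0,0,0,1.04,4.28,0,0,0,0,1.04,4.28,0,0,0,0]

```text
clock: 14.4
tcp_pos: [0.5068, -0.0254, -0.0003]
orientation: [0.002, 0.787, 0.618, -0.0]
wrist_force: [3.9, -4.1, 5.3]
finger_gap: 0.0259
grip_force: 49.8
```

Run:
```python
from h import *
i,K,T=cam("wrist"); np.savez("w9.npz",i=i,K=K,T=T); s=status.get_state(); print(s["clock"],s["tcp_pos"],s["wrist_force"],s["finger_gap"],s["grip_force"])
for z in(.022,.026): print(pix(K,T,[.474,.0425,z]))
cv2.imwrite("pics/w9.png",cv2.resize(i[80:380,160:480],(640,600)))
```

```text
14.45 [ 5.06777688e-01 -2.55470452e-02 -3.05344352e-04] [ 3.11297162 -5.83108815  5.6175182 ] 0.026210634861770186 49.83408987522125
[210.69921573 140.55241603]
[207.93082479 141.78147728]
```

View pics/w9.png

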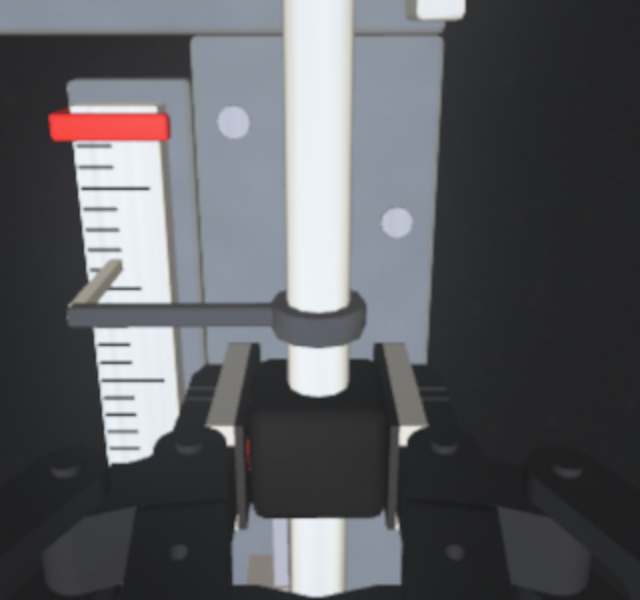

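The boom is out, with the pointer tip at crop (117,265) and the marker centre at crop (110,126). Computing the remainder.

Run:
```python
from h import *
d=np.load("w9.npz"); i,K,T=d["i"],d["K"],d["T"]; a=np.radians(-13.65); ey=np.array([-np.sin(a),np.cos(a)])
hsv=cv2.cvtColor(i,cv2.COLOR_BGR2HSV); red=cv2.inRange(hsv,(0,150,60),(8,255,255))|cv2.inRange(hsv,(172,150,60),(180,255,255)); red[165:]=0
x,y,w,h=cv2.boundingRect(red); print(x,y,w,h)
m=onz(K,T,x+w/2,y+h/2,.021); 
for z in(.024,.026,.028):
  t=onz(K,T,218.5,212.5,z); print(z,m.round(4),t.round(4),((m-t)[:2]@ey*1000).round(1))
```

```text
184 134 61 17
0.024 [0.475  0.0412 0.021 ] [0.4673 0.0105 0.024 ] 31.7
0.026 [0.475  0.0412 0.021 ] [0.468 0.011 0.026] 31.0
0.028 [0.475  0.0412 0.021 ] [0.4688 0.0116 0.028 ] 30.3
```

Call:
apply_moves:
  moves: [0.04,0.17,0,0,0,0,0.1,0.42,0,0,0,0,0.17,0.7,0,0,0,0,0.22,0.92,0,0,0,0,0.25,1.05,0,0,0,0,0.25,1.05,0,0,0,0,0.25,1.05,0,0,0,0,0.25,1.05,0,0,0,0]

```text
clock: 15.12
tcp_pos: [0.5131, 0.0005, -0.0003]
orientation: [0.002, 0.787, 0.617, -0.0]
wrist_force: [4.0, -4.9, 5.3]
finger_gap: 0.0259
grip_force: 49.9
```

Run:
```python
from h import *
i,K,T=cam("wrist"); np.savez("w10.npz",i=i,K=K,T=T); s=status.get_state(); print(s["clock"],s["tcp_pos"],s["wrist_force"],s["finger_gap"],s["grip_force"])
cv2.imwrite("pics/w10.png",cv2.resize(i[150:270,170:330],(800,600),interpolation=cv2.INTER_CUBIC))
```

```text
15.1667 [ 5.13119227e-01  5.12332955e-04 -3.04391197e-04] [ 3.72813204 -5.62601502  5.54680841] 0.02602730545275672 49.93804156780243
```

View pics/w10.png

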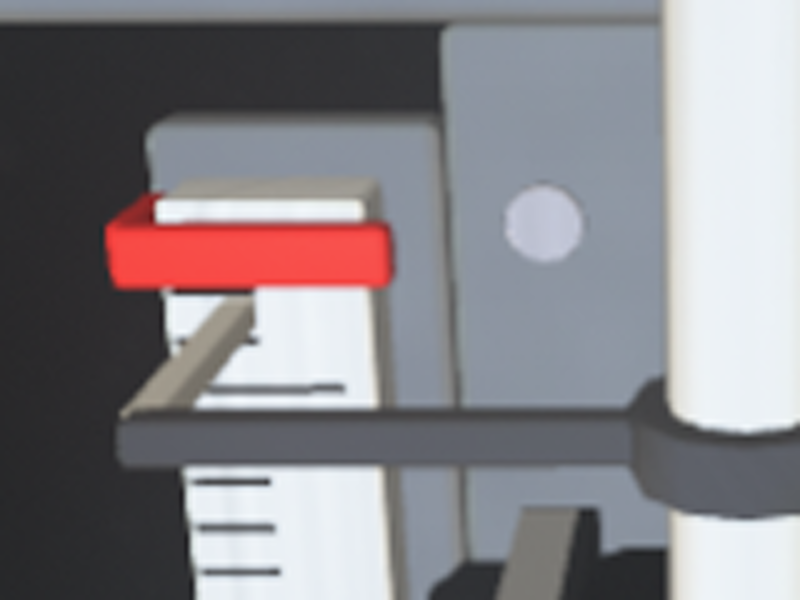

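The tip is at crop (240,~308), just short of the red clip, whose top-face centre is at crop about (250,267). Computing the last correction, and checking it independently in the top view.

Run:
```python
from h import *
d=np.load("w10.npz"); i,K,T=d["i"],d["K"],d["T"]; a=np.radians(-13.65); R=np.array([[np.cos(a),-np.sin(a)],[np.sin(a),np.cos(a)]]); ey=R[:,1]
c=onz(K,T,220,203.4,.022); 
for v in(209.4,211,212.2): 
  t=onz(K,T,218.5,v,.026); print(v,"rem mm",((c-t)[:2]@ey*1000).round(2))
# predicted clip outline if centre is c : top face edges & +y lower edge
e3=np.array([*ey,0])
for dy,z in((-.003,.022),(.003,.022),(.003,.018)): print(dy,z,((pix(K,T,np.array([*c[:2],z])+e3*dy)-[170,150])*5).round(0))
tp=onz(K,T,218.5,211.5,.026)
for dy in(-.002,.002): print("tip edges",((pix(K,T,tp+e3*dy)-[170,150])*5).round(0))
# scale ticks spacing along col crop
print("sink/head check: tcp->tip along y", ((tp[:2]-status.get_state()["tcp_pos"][:2])@R*1000).round(1))
d=np.load("w1.npz");
```

```text
209.4 rem mm 1.58
211 rem mm 2.34
212.2 rem mm 2.92
-0.003 0.022 [253. 298.]
0.003 0.022 [247. 236.]
0.003 0.018 [259. 224.]
tip edges [244. 328.]
tip edges [240. 287.]
sink/head check: tcp->tip along y [-46.2  26.8]
```

About 3 mm remains.

Call:
apply_moves:
  moves: [0.015,0.06,0,0,0,0,0.03,0.125,0,0,0,0,0.03,0.125,0,0,0,0,0.03,0.125,0,0,0,0,0.03,0.125,0,0,0,0,0.03,0.125,0,0,0,0]

```text
clock: 15.67
tcp_pos: [0.5139, 0.0036, -0.0003]
orientation: [0.002, 0.787, 0.617, -0.0]
wrist_force: [4.6, -5.8, 4.8]
finger_gap: 0.0256
grip_force: 50.0
```

Run:
```python
from h import *
i,K,T=cam("wrist"); s=status.get_state(); print(s["clock"],s["tcp_pos"],s["wrist_force"],s["finger_gap"],s["grip_force"],abs(s["qvel"]).max())
a=np.radians(-13.65); ey=np.array([-np.sin(a),np.cos(a)])
hsv=cv2.cvtColor(i,cv2.COLOR_BGR2HSV); red=cv2.inRange(hsv,(0,150,60),(8,255,255))|cv2.inRange(hsv,(172,150,60),(180,255,255)); red[260:]=0; red[:,:170]=0; red[:,260:]=0
col=red[:,238]; r=np.where(col)[0]; print("red rows at u=238",r.min(),r.max())
b=r.max()+.5; near=onz(K,T,238,b,.022); print("marker centre y",near[:2]@ey+.003)
for u in(214,216,218,220): print(u,[tuple(int(k) for k in i[v,u]) for v in range(int(b)-4,int(b)+12,1)])
for v in(int(b)-3,int(b),int(b)+3,int(b)+6): print(v,onz(K,T,218,v,.026)[:2]@ey)
```

```text
15.7167 [ 5.13845934e-01  3.56141587e-03 -3.23040173e-04] [ 4.68907693 -4.97416148  4.87927398] 0.025774360687771093 49.99650478363037 0.002274559593833894
red rows at u=238 201 212
marker centre y 0.1525963327666219
214 [(70, 75, 248), (83, 89, 241), (118, 129, 205), (137, 150, 164), (140, 153, 159), (140, 153, 160), (141, 154, 160), (140, 153, 159), (133, 146, 152), (119, 129, 135), (109, 118, 123), (105, 114, 119), (105, 114, 119), (104, 113, 118), (104, 113, 117), (93, 100, 104)]
216 [(71, 75, 248), (151, 159, 225), (156, 167, 173), (140, 153, 160), (140, 153, 160), (137, 150, 156), (129, 140, 146), (115, 125, 131), (106, 116, 121), (104, 114, 119), (105, 113, 118), (104, 113, 118), (143, 146, 147), (210, 205, 199), (236, 232, 226), (169, 163, 157)]
218 [(72, 76, 248), (152, 158, 225), (156, 166, 171), (134, 146, 153), (122, 133, 138), (110, 119, 125), (105, 114, 119), (105, 114, 119), (105, 113, 118), (105, 113, 118), (162, 162, 160), (219, 214, 207), (242, 237, 231), (246, 242, 237), (246, 242, 237), (179, 172, 165)]
220 [(72, 76, 248), (112, 122, 227), (117, 127, 171), (103, 112, 146), (106, 115, 131), (107, 116, 121), (105, 113, 119), (140, 143, 145), (204, 199, 194), (239, 234, 229), (245, 241, 236), (245, 241, 235), (245, 241, 235), (245, 241, 235), (245, 240, 235), (176, 169, 162)]
209 0.1527143330760008
212 0.1512723641150177
215 0.14982219294357413
218 0.14836374937831887
```

Remaining error is about 1.3 mm, so one small nudge and then I'll confirm the final state of both parts.

Call:
apply_moves:
  moves: [0.01,0.045,0,0,0,0,0.01,0.045,0,0,0,0,0.01,0.045,0,0,0,0,0.01,0.045,0,0,0,0]

```text
clock: 16.05
tcp_pos: [0.5141, 0.0046, -0.0003]
orientation: [0.002, 0.787, 0.617, -0.0]
wrist_force: [4.2, -5.7, 3.8]
finger_gap: 0.0259
grip_force: 50.0
```

Run:
```python
from h import *
i,K,T=cam("wrist"); s=status.get_state(); print(s["clock"],s["tcp_pos"],s["wrist_force"],s["finger_gap"],s["grip_force"],abs(s["qvel"]).max())
cv2.imwrite("pics/w11.png",i[:, :])
ey=np.array([.236,.9717]); d=np.load("w5.npz"); 
# marker unmoved: compare near edge
hsv=cv2.cvtColor(i,cv2.COLOR_BGR2HSV); red=cv2.inRange(hsv,(0,150,60),(8,255,255))|cv2.inRange(hsv,(172,150,60),(180,255,255))
r=np.where(red[:260,238])[0]; print(r.min(),r.max(),onz(K,T,238,r.max()+.5,.022)[:2]@ey+.003, onz(K,T,218,212,.026)[:2]@ey)
print(job.hand_in())
```

```text
16.1 [ 5.14125865e-01  4.59004562e-03 -3.03467546e-04] [ 4.21399536 -5.65687018  5.68889386] 0.025861209827626776 50.0240296125412 0.002070611088453644
204 215 0.15220513529687546 0.15237338192659677
the job is handed in; nothing more can be done
None
```

I handed the job in at about 16 s, and no verdict came back: the heat sink looked flush and centred in the last view taken before the boom was pulled, and the boom is held at the red marker (within about 1 mm by the wrist camera) with the button squeezed.

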